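# Zero the bench colour meter with its white reference slide

### The arm

A 6-joint arm with a two-finger parallel gripper is mounted at the origin on a cart in front of the work surface, level with it; the furniture and walls round the work are solid. World frame = base frame: x ahead of the robot, y to its left, z up, the work surface at z = 0. Lengths are in m, angles in rad, forces in N, time in s.
With the tool pointing down it reaches from about 0.425 to 0.95 m from the base axis. Payload 3.5 kg.
Tool frame: the origin (TCP) lies at the very end of the fingers, on their centre line; the grasp point (between the pads) lies ctrl.pinch_z behind it (ctrl.pinch_z is the distance from the TCP to the grasp point, in m); z points along the fingers, y is the line along which they close (so a half turn about z gives the same grasp; the last joint's range is limited). The gripper opens to 85 mm and grips with 20 to 120 N. Pads are 22 mm wide; open, the fingers measure 114 mm over their backs; the gripper's body (76 mm by 85 mm) begins 54 mm behind the grasp point. The pads swing forward as they close: fully open they stand 13 mm farther back than shut.
Start: joints at [1.122, 0.286, 1.577, -0, 1.279, -0.15], TCP at [0.199, 0.645, 0.231] pointing down, gripper open.
Joint ranges: [-2.77, 2.77], [-0.9, 2.22], [0.21, 2.48], [-1.53, 4.67], [0.24, 2.81], [-2.84, 2.84]. Speed limits (rad/s): [2.79, 2.79, 3.14, 3.14, 3.14, 3.14].

### API

Orientations are given as a unit quaternion [x, y, z, w].
In Python, from plant import ctrl gives the robot as it stands.
- The arm moves only by the shell command python3 -m inch 'ROWS' [FORCE]. ROWS is a JSON object whose key "rows" holds a list of rows, 1 to 10 of them, each of 7 numbers: dx, dy, dz in m, then a rotation vector rx, ry, rz in rad, then the opening from 0.0 (shut) to 1.0 (fully open); each row is the pose to reach, as a shift and turn from the pose commanded when the command began, along the tool's axes at that moment; what a row does not reach only later rows make up. A row lasts 1/8 s, in which the tool goes at most 0.0625 m and 0.188 rad, less where a joint would pass 70% of its speed; a pose out of reach is approached as far as the arm can. The fingers move at their own pace and stop on an object; FORCE is the grip in N (left out, the last holds). Time passes only in rows, so rows that do not move let the fingers close. It prints the time, the measured TCP pose, the force, the opening and the grip force at its end. Input that does not fit is refused with a message, and nothing moves.
- ctrl.get_state(): the state, without advancing time (a new reading comes with each control period).
- ctrl.read_camera(name): name is "scene" or "top" or "wrist"; returns a dict with "pixels" (420x560x3 uint8, red, green, blue), "camera_matrix" (3x3 intrinsics, pixels), "xyz" and "orientation" of the camera in the world. Camera axes: x right, y down, z forward; pixel columns grow to the right and rows downward; lengths in m; the calibration is good to about 2 mm. A picture is of the moment at which its call begins. There is no depth.
- ctrl.sign_off(): hands the job in; it is judged then, once.
Trained networks look in the newest picture that a camera, given by its name, has taken for a name from the list of things; names that differ only in an ending like _2 or _b are one class to them, and where a whole thing is asked for, a point or a joint stands for the part that bears it (a point fixed in the world has none). Each returns a list of dicts, best first, with "conf" (0 to 1); they miss things now and then, are a little off and sometimes report something else, mostly with a low value. They report only what shows in the picture. A call takes as long as a camera call.
- ctrl.recognise(camera, thing): "position" ([x, y, z] in m, in world coordinates, good to about 4 mm: the middle of the surface that is visible of it).
- ctrl.masks_of(camera, thing): "region" (420x560 bool, what is visible of it).
- ctrl.mark_of(camera, thing): "position" ([x, y, z] in m, in world coordinates, good to about 4 mm: a listed point, or the origin of a listed thing).
The state is a dict: "time": time; "qpos": joint angles; "dq": joint speeds; "joint_efforts": joint torques, N m; "eef_pos": TCP position; "tcp_rot": TCP orientation; "contact_force": force on the tool from outside, world axes, zero at the start; "wrist_torque": the same for the moment, N m; "opening": opening from 0.0 (shut) to 1.0 (fully open); "finger_force": force on a finger pad.
Only numpy, scipy, OpenCV 4.12 (cv2) and the standard library are available. Lean on these libraries where they do the work, as an engineer would, in place of code of your own. Each camera call takes 0.05 s, during which the arm holds its last target. There are 200 camera calls.

### The job

Zero the bench colour meter: flick the tall cap of the square slide tube in the rack right back, draw out the white reference slide and hold it flat on the meter's sloping measuring face, over the middle of the round window, so that the spring light seal is pressed fully in and the slide lies flush. The meter reads while the slide is held, so finish still gripping it there with a light, steady push. Keep the two round tubes shut, leave the meter's head at its set tilt and the things standing around in their places.

Things in the scene. Friction and masses are not known exactly. Their poses are not given: they have to be found in the camera images.
- rack: grey plastic tube rack, 64 (x) x 186 (y) x 40 mm, fixed to the table; origin at the centre of its underside, z up, x to its back (hinge side of the caps), y along its row of three places, which lie at y = -54, 0 and +54 mm. One square slide tube and two round tubes stand in the three places in any order, held fast
- slide_tube: square white slide tube, 34 (x) x 36 (y) x 62 mm without cap, walls 2 mm, held fast in the rack; origin at the centre of its underside, 6 mm above the table; z up, rim at z = 62 mm. Capped it is by far the tallest of the three (89 mm). The slide stands upright at x = +3.75 mm in a groove 5.5 mm wide, on a floor at z = 8 mm, with 0.75 mm to spare on each face and 3 mm beside each edge
- slide_cap (a joint): the slide tube's flip cap, a hollow box 34 x 36 x 27 mm high, hinged along y at its lower back edge; a thumb tab sticks out 4.5 mm at the top of its front. 0 = shut, 2.4 rad = end of its swing up and back (tube's +x); from 1.5 it is clear of the slide. Friction hinge, 0.025 Nm: stays where left; opens when its upper front edge is pushed up, back and over (about 1 N)
- slide_cap_hinge (a point): middle of the cap's hinge axis, 19 mm behind the tube's centre line and at rim height; it is turned with the cap
- round_tube_1: round white sample tube, 33 mm across, 60 mm high with its low flip cap; origin at the centre of its underside, 6 mm above the table; held fast in the rack. Not to be opened
- round_tube_2: a second tube just like round_tube_1
- round_tube_1_cap (a joint): flip cap of round_tube_1: 0 = shut, grows as it opens; to stay shut
- round_tube_2_cap (a joint): flip cap of round_tube_2: 0 = shut, grows as it opens; to stay shut
- slide: loose white ceramic reference slide, 4 (x, thickness) x 26 (y, width) x 76 mm (z, length), 22 g; origin at the centre of its lower end, z along its length, up. It stands upright in the slide tube; its upper 22 mm stand above the tube's rim and can be gripped by the two long edges once the cap is back
- meter: bench colour meter, fixed: a grey foot 150 (x) x 128 (y) x 26 mm with display and keys at the front, and two cheeks 113 mm apart over their outsides, up to z = 105 mm, that carry the tilting head; origin at the centre of the underside, z up, x to the back (the measuring face looks to -x)
- meter_head (a joint): tilt of the meter's head, held by a stiff clamp: 0 = measuring face upright; a positive value leans the face back by that angle (rad), its top toward the meter's +x. Set anywhere from 0.2 to 0.45 at the start and to be left so. The tilt axis lies along y at x = +4, z = 88 mm in the meter's frame
- window (a point): centre of the round window on the measuring face, turned with the head: x points into the head, square to the face; y along the width; z up along the slope. The face is a flat plate 84 mm wide that reaches from 36 mm below this point to 22 mm above it (then the head's top edge; the head behind it is 54 mm deep)
- light_seal (a joint): the round light seal about the window, 20 mm across, on a spring: at 0 it stands 3 mm out of the face, at 0.003 m it is level with the face (0.7 N to start, 1.75 N when level); it moves along the window's x
- flask: loose small conical flask, 61 mm across, 78 mm high, behind the work; leave alone; origin under its centre
- jar: loose sample jar with black lid, 61 mm across, 74 mm high, behind the work; leave alone; origin under its centre
- cylinder: loose small measuring cylinder, 48 mm across the foot, 136 mm high, behind the work; leave alone; origin under its centre
- pencil: loose green pencil, 152 mm long, lying near the front of the table; leave alone; origin under its middle

How it is judged:
By the outcome, as a careful person would: the job done as asked, in the order asked, and still so for the second after the job is handed in, while the arm keeps its last pose, push and grip.
It also fails if it takes over 58 s, if anything falls off the work surface, if the arm or the gripper's body presses on something with over 40 N, if the wrist force passes 120 N, or if a joint passes its speed limit or range.

## Working session

There is one attempt and no reset: what is moved stays moved. The work goes in short steps, Python scripts to look and compute and a shell command to move; the robot and the scene stay as the last step left them, time stands still between calls to the robot, and variables do not carry over. Pictures are saved under pics/ and viewed, at most 10 in all, crops included, and the job is handed in when it is done.

```bash
mkdir -p pics; ls; cat > h.py <<'E'
from plant import ctrl
import numpy as np, cv2
from scipy.spatial.transform import Rotation as R
def snap(cam,name):
    p=ctrl.read_camera(cam); cv2.imwrite(f'pics/{name}.png',p['pixels'][:,:,::-1]); return p
def proj(p,X):
    K=np.array(p['camera_matrix']);r=R.from_quat(p['orientation']).as_matrix() if np.size(p['orientation'])==4 else np.array(p['orientation'])
    c=r.T@(np.array(X)-p['xyz']);u=K@c;return u[:2]/u[2]
def ray(p,uv):
    K=np.array(p['camera_matrix']);r=R.from_quat(p['orientation']).as_matrix()
    d=r@np.linalg.inv(K)@[uv[0],uv[1],1];return np.array(p['xyz']),d/np.linalg.norm(d)
def tri(rs):
    A=sum(np.eye(3)-np.outer(d,d) for o,d in rs);b=sum((np.eye(3)-np.outer(d,d))@o for o,d in rs);return np.linalg.solve(A,b)
def tool():
    s=ctrl.get_state();return np.array(s['eef_pos']),R.from_quat(s['tcp_rot']),s
E
python3 - <<'E'
from h import *
np.set_printoptions(precision=4,suppress=True)
for c in ['scene','top','wrist']:
    p=snap(c,c+'0'); print(c,p['xyz'],p['orientation'],p['camera_matrix'][0][0])
    for t in ['rack','slide_tube','slide_cap','slide_cap_hinge','round_tube_1','meter','meter_head','window','flask','jar','cylinder','pencil']:
        print(t,[(round(d['conf'],2),np.round(d['position'],3)) for d in ctrl.mark_of(c,t)[:3]] if 'head' not in t and t!='slide_cap' else '')
print(ctrl.pinch_z,tool()[0],tool()[1].as_matrix())
a=np.hstack([cv2.imread(f'pics/{c}0.png') for c in ['scene','top']])
E
```

```text
pics
scene [0.1757 0.2938 0.6854] [-0.3171  0.8657 -0.3604  0.1422] 464.12182758689164
rack [(0.96, array([ 0.523, -0.3  ,  0.002]))]
slide_tube [(0.93, array([ 0.516, -0.245,  0.008]))]
slide_cap 
slide_cap_hinge [(0.57, array([ 0.535, -0.245,  0.066]))]
round_tube_1 [(0.62, array([ 0.525, -0.303,  0.004])), (0.6, array([ 0.53 , -0.352,  0.007]))]
meter [(0.94, array([ 0.572, -0.018, -0.002])), (0.62, array([ 0.406, -0.053,  0.   ])), (0.3, array([ 0.521, -0.298, -0.003]))]
meter_head 
window [(0.87, array([ 0.552, -0.02 ,  0.1  ]))]
flask [(0.97, array([ 0.728, -0.159, -0.002]))]
jar [(0.63, array([ 0.673, -0.244, -0.005]))]
cylinder [(0.85, array([ 0.756, -0.224,  0.003]))]
pencil [(0.8, array([ 0.408, -0.052,  0.001]))]
top [ 0.528  -0.1435  0.9489] [-0.7006  0.7121 -0.0268  0.036 ] 409.83606022431724
rack [(0.86, array([ 0.523, -0.297, -0.004])), (0.19, array([ 0.527, -0.296,  0.006]))]
slide_tube [(0.78, array([ 0.517, -0.245,  0.008]))]
slide_cap 
slide_cap_hinge [(0.6, array([ 0.538, -0.243,  0.068]))]
round_tube_1 [(0.81, array([ 0.533, -0.354,  0.002])), (0.58, array([ 0.524, -0.299,  0.006]))]
meter [(0.86, array([ 0.571, -0.019,  0.004])), (0.51, array([ 0.725, -0.158,  0.001]))]
meter_head 
window [(0.79, array([ 0.554, -0.017,  0.106]))]
flask [(0.66, array([ 0.728, -0.156, -0.002]))]
jar [(0.91, array([ 0.674, -0.242,  0.002]))]
cylinder [(0.72, array([ 0.723, -0.159, -0.001])), (0.57, array([ 0.756, -0.22 ,  0.006]))]
pencil [(0.44, array([ 0.406, -0.059,  0.002]))]
wrist [0.1211 0.6689 0.3736] [0.7937 0.5865 0.0958 0.1298] 350.93511614404974
rack []
slide_tube []
slide_cap 
slide_cap_hinge []
round_tube_1 []
meter []
meter_head 
window []
flask []
jar []
cylinder []
pencil []
0.0187 [0.1987 0.6451 0.2313] [[-0.9557  0.2944  0.    ]
 [ 0.2944  0.9557  0.    ]
 [-0.      0.     -1.    ]]
```

View pics/scene0.png

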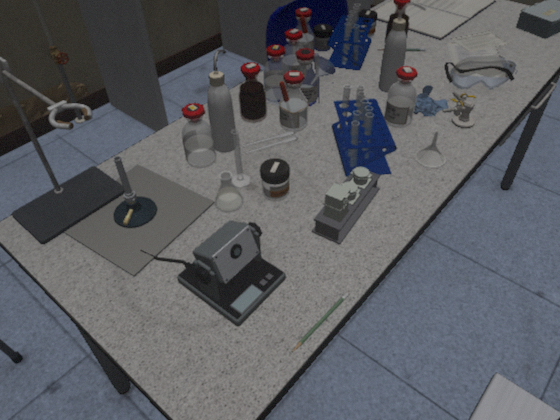

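View pics/top0.png

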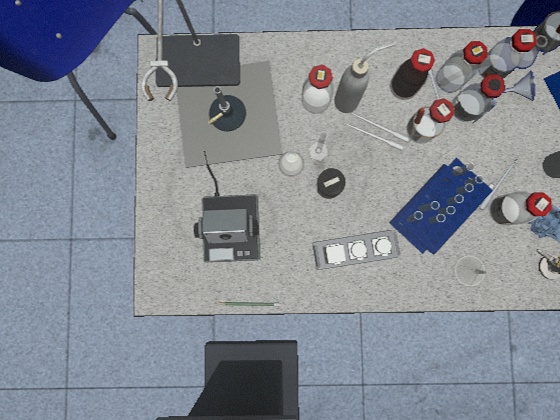

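The pictures show the meter at scene (232,265), top (230,225). The rack stands to its right at top (355,250), with the slide tube the nearest to the meter and tallest at scene (340,195). This agrees with the networks' marks. I'll move in for wrist views.

```bash
python3 -m inch '{"rows": [[-0.327,-0.208,-0.02,0,0,-0.15,1],[-0.327,-0.208,-0.02,0,0,-0.3,1],[-0.327,-0.208,-0.02,0,0,-0.44,1],[-0.327,-0.208,-0.02,0,0,-0.44,1],[-0.327,-0.208,-0.02,0,0,-0.44,1],[-0.327,-0.208,-0.02,0,0,-0.44,1],[-0.455,-0.692,-0.05,0,0,-0.44,1],[-0.455,-0.692,-0.05,0,0,-0.44,1],[-0.455,-0.692,-0.05,0,0,-0.44,1],[-0.455,-0.692,-0.05,0,0,-0.44,1]]}' && python3 - <<'E'
from h import *
p,r,s=tool();print(p,r.as_matrix().round(3),s['qpos'])
print(r.inv().apply(np.array([0.43,-0.15,0.28])-p))
E
```

```text
time: 2.9
eef_pos: [0.4355, 0.1087, 0.2661]
tcp_rot: [-0.071, 0.997, -0.0, 0.001]
contact_force: [0.9, -0.0, -0.7]
opening: 1.001
finger_force: 0.0
[0.43547392 0.10867366 0.26612101] [[-0.99  -0.141  0.001]
 [-0.141  0.99  -0.   ]
 [-0.001 -0.    -1.   ]] [ 1.78798227e-02 -2.62915085e-01  2.06747921e+00 -1.21656171e-04
  1.33572473e+00 -1.69455551e+00]
[ 0.04192448 -0.25531323 -0.01386155]
```

```bash
cat > look.py <<'E'
from h import *
import sys
np.set_printoptions(precision=4,suppress=True)
n=sys.argv[1]; p=snap('wrist',n); print(p['xyz'])
for t in sys.argv[2:]:
    print(t,[(round(d['conf'],2),np.round(d['position'],4)) for d in ctrl.mark_of('wrist',t)[:2]])
E
python3 -m inch '{"rows": [[0,-0.06,-0.01,0,0,0,1],[0,-0.12,-0.01,0,0,0,1],[0,-0.13,-0.01,0,0,0,1],[0,-0.13,-0.01,0,0,0,1]]}' && python3 look.py w1 meter window slide_tube && python3 -m inch '{"rows": [[0,-0.06,0,0,0,0,1],[0,-0.12,0,0,0,0,1],[0,-0.18,0,0,0,0,1],[0,-0.22,0,0,0,0,1],[0,-0.22,0,0,0,0,1]]}' && python3 look.py w2 meter window slide_tube slide_cap_hinge round_tube_1 rack
python3 -c "
import cv2,numpy as np
cv2.imwrite('pics/w12.png',cv2.resize(np.vstack([cv2.imread('pics/w1.png')[:,:,:],cv2.imread('pics/w2.png')]),None,fx=.71,fy=.71))"
```

```text
time: 3.4
eef_pos: [0.454, -0.0184, 0.2756]
tcp_rot: [-0.07, 0.998, 0.0, -0.0]
contact_force: [0.3, 0.9, 0.1]
opening: 1.002
finger_force: 0.0
[ 0.3736 -0.0302  0.4178]
meter [(0.97, array([ 0.5741, -0.0157, -0.0024])), (0.51, array([ 0.5245, -0.295 , -0.0024]))]
window [(0.6, array([ 0.5548, -0.0185,  0.1034]))]
slide_tube [(0.6, array([ 0.5145, -0.2472,  0.0067]))]
time: 4.22
eef_pos: [0.4854, -0.2371, 0.2752]
tcp_rot: [-0.07, 0.998, 0.0, -0.0]
contact_force: [-0.3, 0.5, -0.1]
opening: 0.999
finger_force: 0.0
[ 0.4051 -0.2488  0.4175]
meter [(0.72, array([ 0.5718, -0.0206, -0.0038]))]
window [(0.88, array([ 0.5542, -0.0188,  0.1017])), (0.23, array([ 0.7276, -0.1586, -0.0017]))]
slide_tube [(0.85, array([ 0.5161, -0.2456,  0.0074]))]
slide_cap_hinge [(0.93, array([ 0.5372, -0.2435,  0.0654]))]
round_tube_1 [(0.72, array([ 0.5236, -0.295 ,  0.0071])), (0.67, array([ 0.5238, -0.2975, -0.0015]))]
rack [(0.65, array([ 0.7263, -0.1595, -0.0013])), (0.57, array([ 0.524 , -0.2983, -0.001 ]))]
```

View pics/w12.png

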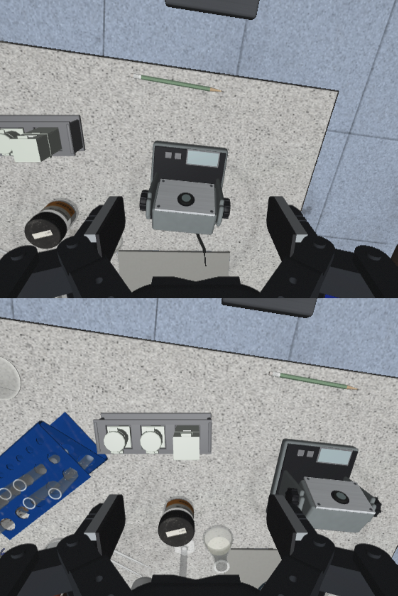

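The wrist views show the meter at full-resolution w1 (263,265), and the slide tube at w2 (262,205), with the rack beside it. Next I'll project wireframes of the estimates onto the enlarged views to check the yaw and positions.

```bash
cat > ov.py <<'E'
from h import *
import json,pickle
def fr(x,y,yaw):
    r=R.from_euler('z',yaw); return lambda P:r.apply(np.atleast_2d(P))+[x,y,0]
def box(x0,x1,y0,y1,z0,z1):
    c=[[x,y,z] for x in(x0,x1) for y in(y0,y1) for z in(z0,z1)]
    return [(np.array(a)/1e3,np.array(b)/1e3) for i,a in enumerate(c) for b in c[i+1:] if sum(u!=v for u,v in zip(a,b))==1]
def draw(im,p,T,segs,col,o,s):
    for a,b in segs:
        q=[proj(p,T(e)[0]) for e in(a,b)]
        q=[tuple(int(round(v)) for v in (np.array(e)-o+.5)*s*16) for e in q]; cv2.line(im,q[0],q[1],col,1,cv2.LINE_AA,4)
def head(t,f,h):  # segs of face plate outline + circle in meter frame, window at axis + f fwd, h up
    ax=np.array([.004,0,.088]); r=R.from_euler('y',t)
    L=lambda P:ax+r.apply(np.array(P)/1e3+np.array([-f,0,h])/1e3)
    q=[L(v) for v in([0,-42,-36],[0,42,-36],[0,42,22],[0,-42,22])]; c=[L([0,10*np.cos(a),10*np.sin(a)]) for a in np.linspace(0,6.283,17)]
    b=[L([54,-42,22]),L([54,42,22])]
    return [(q[i],q[(i+1)%4]) for i in range(4)]+list(zip(c[:-1],c[1:]))+[(q[3],b[0]),(q[2],b[1]),(b[0],b[1])]
def crop(p,im,c,w,h,s):
    o=np.array([int(c[0]-w/2),int(c[1]-h/2)]); g=im[o[1]:o[1]+h,o[0]:o[0]+w]; return cv2.resize(g,None,fx=s,fy=s,interpolation=cv2.INTER_CUBIC),o
E
cat > fit1.py <<'E'
from ov import *
import sys
a=json.loads(sys.argv[1]); out=[]
cams=pickle.load(open('cams.pkl','rb'))
for n,what,c,w,h,s in [('w1','m',None,134,100,3),('scene0','m',None,134,100,3),('w2','r',None,134,100,3),('scene0','r',None,134,100,3)]:
    p=cams[n]; im=cv2.imread(f'pics/{n}.png')
    T=fr(*(a['meter'] if what=='m' else a['rack']))
    c=proj(p,T([0,0.02 if what=='r' else 0,.05])[0]); g,o=crop(p,im,c,w,h,s)
    if what=='m':
        draw(g,p,T,box(-75,75,-64,64,0,26),(0,255,0),o,s); draw(g,p,T,head(*a['head']),(0,0,255),o,s)
    else:
        draw(g,p,T,box(-32,32,-93,93,0,40),(0,255,0),o,s); draw(g,p,T,box(-17,17,36,72,68,95),(0,0,255),o,s)
    out.append(g)
    if what=='r': pass
cv2.imwrite(f'pics/{sys.argv[2]}.png',np.vstack([np.hstack(out[:2]),np.hstack(out[2:])])[:600,:800])
E
python3 - <<'E'
from h import *
import pickle
# camera poses: fixed cams re-read; wrist poses reconstructed from current pose offset
c={}
for n,k in (('scene0','scene'),('top0','top'),('w2','wrist')): 
    q=ctrl.read_camera(k); q.pop('pixels'); c[n]=q
q=dict(c['w2']); q['xyz']=np.array([.3736,-.0302,.4178]); c['w1']=q
pickle.dump(c,open('cams.pkl','wb'))
E
python3 fit1.py '{"meter":[0.572,-0.0185,0.0],"rack":[0.5238,-0.2985,0.143],"head":[0.3,24,9]}' f1
```

```text
(no output)
```

View pics/f1.png

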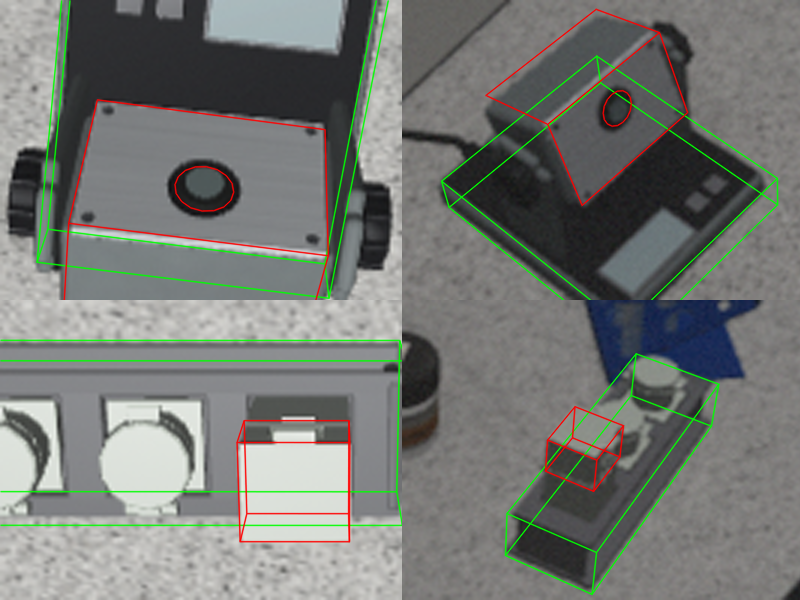

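The wireframes match within about a pixel, including the cap, the face plate and the window, so the tube is at (0.516,-0.245) with yaw 0.143 and the head tilt is about 0.3. Next I'll refine the meter with a least-squares fit and move, fingers shut and tilted, in front of the cap.

```bash
python3 -m inch '{"rows": [[0.021,-0.012,0.05,0,-0.15,0,0],[0.021,-0.012,0.1,0,-0.3,0,0],[0.021,-0.012,0.15,0,-0.4,0,0],[0.021,-0.012,0.155,0,-0.4,0,0],[0.021,-0.012,0.155,0,-0.4,0,0],[0.021,-0.012,0.155,0,-0.4,0,0]]}' 30
cat >> h.py <<'E'
RF=(np.array([.5161,-.245,0]),R.from_euler('z',.143))
def rel(F=RF):
    p,r,s=tool();q=F[1].inv().apply(p-F[0]);m=(F[1].inv()*r).as_matrix()
    print('rel mm',(q*1e3).round(1),'z axis',m[:,2].round(3),'x axis',m[:,0].round(3),'F',F[1].inv().apply(s['contact_force']).round(1),'op',round(s['opening'],3),'t',s['time'])
    return q
E
python3 - <<'E'
from ov import *
from scipy.optimize import least_squares
c=pickle.load(open('cams.pkl','rb'))
def org(p,a,w,h): 
    q=proj(p,fr(*a)([0,0,.05])[0]); return np.array([int(q[0]-w/2),int(q[1]-h/2)])
a=[.572,-.0185,0.]
obs=[]
for n,pts in (('w1',[(96,100),(328,130),(71,224),(327,251)]),('scene0',[(583-402,205),(687-402,114),(548-402,126),(654-402,32)])):
    o=org(c[n],a,134,100); obs.append((c[n],[np.array(q)/3+o-.33 for q in pts]))
def corners(v):
    ax=np.array([.004,0,.088]);r=R.from_euler('y',v[3])
    L=lambda P:ax+r.apply(np.array(P)/1e3+np.array([-v[4],0,v[5]])/1e3)
    return fr(*v[:3])([L([0,y,z]) for z in(-36,22) for y in(42,-42)])
def f(v):
    e=[]
    X=corners(v)
    for p,pts in obs:
        P=np.array([proj(p,x) for x in X])
        for q in pts: e+=list(P[np.argmin(np.linalg.norm(P-q,axis=1))]-q)
    return np.array(e+[(v[0]-.572)/.004*1,(v[1]+.0185)/.004,(v[4]-24)/10,(v[5]-9)/10])
s=least_squares(f,[.572,-.0185,0,.3,24,9],x_scale=[.01,.01,.1,.1,10,10]);print(s.x.round(4),f(s.x)[:-4].round(1))
v=s.x;r=R.from_euler('y',v[3]);print('win',fr(*v[:3])(np.array([.004,0,.088])+r.apply(np.array([-v[4],0,v[5]])/1e3)))
from h import rel; rel()
E
```

```text
time: 5.48
eef_pos: [0.4692, -0.2515, 0.125]
tcp_rot: [-0.07, 0.977, 0.011, 0.199]
contact_force: [-0.2, -0.6, 0.6]
opening: -0.001
finger_force: 0.0
[ 5.72000e-01 -1.78000e-02  1.52000e-02  3.00600e-01  2.35184e+01
  8.27080e+00] [ 0.4  0.1 -1.  -1.1 -0.4 -0.1  0.7  0.5 -0.6  0.4 -0.6 -0.6 -0.5 -0.2
  0.9  0.1]
win [[ 0.55601497 -0.01800331  0.1028638 ]]
rel mm [-47.4   0.2 125. ] z axis [ 0.39  -0.006 -0.921] x axis [-0.921 -0.001 -0.39 ] F [-0.3 -0.5  0.6] op -0.001 t 5.475
```

```bash
python3 -m inch '{"rows": [[0.0176,0,0.0414,0,0,0,0],[0.0176,0,0.0414,0,0,0,0],[0.0002,0,0.0466,0,0,0,0],[0.0002,0,0.0466,0,0,0,0],[-0.0092,0,0.0408,0,0,0,0],[-0.0193,0,0.0375,0,0,0,0],[-0.0307,0,0.0363,0,0,0,0],[-0.0427,0,0.0387,0,0,0,0],[-0.0427,0,0.0387,0,0,0,0]]}' ; python3 - <<'E'
from h import *
rel(); p=snap('scene','s3'); im=cv2.imread('pics/s3.png'); c=proj(p,[.5161,-.245,.1]).astype(int)
cv2.imwrite('pics/s3c.png',cv2.resize(im[c[1]-50:c[1]+50,c[0]-60:c[0]+60],None,fx=5,fy=5,interpolation=2))
E
```

```text
time: 6.6
eef_pos: [0.5229, -0.2431, 0.1044]
tcp_rot: [-0.069, 0.978, 0.012, 0.199]
contact_force: [0.6, -0.4, 6.6]
opening: -0.002
finger_force: 3.0
rel mm [  7.    0.9 104.4] z axis [ 0.39  -0.004 -0.921] x axis [-0.921  0.002 -0.39 ] F [ 0.5 -0.5  6.6] op -0.002 t 6.6
```

View pics/s3c.png

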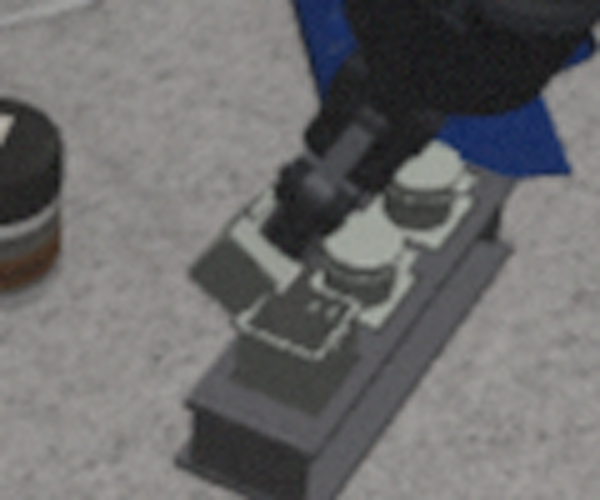

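The cap is up about 60-70° with the finger at its front edge, crop (300,240). I'll lift off, straighten the tool, and sweep the cap back upright-fingered.

```bash
python3 -m inch '{"rows": [[-0.0078,0,-0.0184,0,0,0,0],[0.0152,0,-0.0282,0,0.15,0,0],[0.0152,0,-0.0282,0,0.3,0,0],[0.0152,0,-0.0282,0,0.4,0,0],[0.0267,0,-0.0011,0,0.4,0,0],[0.0267,0,-0.0011,0,0.4,0,0],[0.0267,0,-0.0011,0,0.4,0,0]]}' ; python3 -c "
from h import *
rel()"
```

```text
time: 7.52
eef_pos: [0.4959, -0.2461, 0.0938]
tcp_rot: [-0.069, 0.998, -0.0, -0.001]
contact_force: [0.1, 0.5, 0.2]
opening: -0.001
finger_force: 0.0
rel mm [-20.2   1.8  93.8] z axis [-0.002 -0.001 -1.   ] x axis [-1.     0.004  0.002] F [0.2 0.5 0.2] op -0.001 t 7.525
```

```bash
python3 -m inch '{"rows": [[-0.012,-0.0015,-0.001,0,0,0,0],[-0.024,-0.0015,-0.001,0,0,0,0],[-0.036,-0.0015,-0.001,0,0,0,0],[-0.047,-0.0015,-0.001,0,0,0,0],[-0.056,-0.0015,-0.001,0,0,0,0],[-0.056,-0.0015,-0.001,0,0,0,0],[-0.056,-0.0015,-0.001,0,0,0,0]]}' ; python3 - <<'E'
from h import *
rel(); p=snap('scene','s4'); im=cv2.imread('pics/s4.png'); c=proj(p,[.5161,-.245,.1]).astype(int)
cv2.imwrite('pics/s4c.png',cv2.resize(im[c[1]-50:c[1]+50,c[0]-60:c[0]+60],None,fx=5,fy=5,interpolation=2))
E
```

```text
time: 8.4
eef_pos: [0.5517, -0.2395, 0.0939]
tcp_rot: [-0.07, 0.998, -0.0, -0.001]
contact_force: [1.1, 0.1, 0.6]
opening: 0.001
finger_force: 0.0
rel mm [36.   0.4 93.9] z axis [-0.002 -0.    -1.   ] x axis [-1.     0.004  0.002] F [ 1.1 -0.1  0.6] op 0.001 t 8.4
```

View pics/s4c.png

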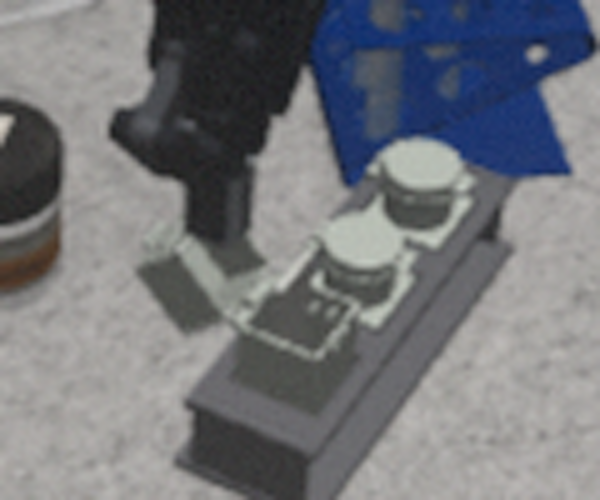

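The cap lies fully back at crop (200,280), and both round tubes are shut. Next I'll open the fingers above and measure the slide's top edge from two wrist positions.

```bash
python3 -m inch '{"rows": [[0,0,-0.05,0,0,0,1],[0.025,0,-0.09,0,0,0,1],[0.06,0,-0.09,0,0,0,1],[0.06,0,-0.09,0,0,0,1]]}'; cat > look2.py <<'E'
from h import *
import sys,pickle
n=sys.argv[1]
rel(); p=snap('wrist',n)
for t in sys.argv[2:]:
    for f in (ctrl.mark_of,ctrl.recognise): print(t,[(round(d['conf'],2),np.round(d['position'],4),(RF[1].inv().apply(np.array(d['position'])-RF[0])*1e3).round(1)) for d in f('wrist',t)[:1]])
m=ctrl.masks_of('wrist','slide')
if m:
    g=m[0]['region'].astype(np.uint8);q=cv2.minAreaRect(cv2.findNonZero(g));print('mask',m[0]['conf'],q,g.sum())
px=p.pop('pixels');pickle.dump(p,open(n+'.pkl','wb'))
P=lambda x,y,z:proj(p,RF[1].apply([x/1e3,y/1e3,z/1e3])+RF[0])
print('expected top corners',[P(x,y,90).round(1) for x in(1.75,5.75) for y in(-13,13)])
c=P(3.75,0,90).astype(int);print('crop org',c-[50,40])
g=px[max(0,c[1]-40):c[1]+40,c[0]-50:c[0]+50,::-1];cv2.imwrite(f'pics/{n}c.png',cv2.resize(g,None,fx=6,fy=6,interpolation=2))
E
python3 look2.py w5 slide; python3 -m inch '{"rows": [[0.04,0.03,0,0,0,0,1],[0.04,0.03,0,0,0,0,1],[0.04,0.03,0,0,0,0,1]]}'; python3 look2.py w6 slide
python3 -c "
import cv2,numpy as np
cv2.imwrite('pics/w56.png',np.vstack([cv2.resize(cv2.imread(f'pics/w{i}c.png'),(500,300)) for i in(5,6)]))"
```

```text
time: 8.95
eef_pos: [0.4909, -0.248, 0.1845]
tcp_rot: [-0.069, 0.998, -0.0, -0.001]
contact_force: [0.1, 0.6, 0.1]
opening: 0.849
finger_force: 0.0
rel mm [-25.3   0.6 184.5] z axis [-0.002 -0.001 -1.   ] x axis [-1.     0.006  0.002] F [0.2 0.5 0.1] op 0.849 t 8.95
slide [(0.66, array([ 0.5185, -0.2431,  0.0142]), array([ 2.6,  1.5, 14.2]))]
slide []
mask 0.7 ((210.29678344726562, 225.43515014648438), (50.43699645996094, 45.493167877197266), 87.1375961303711) 1961
expected top corners [array([257.9, 246.1]), array([293.2, 246. ]), array([258. , 251.1]), array([293.1, 250.9])]
crop org [225 208]
time: 9.52
eef_pos: [0.4494, -0.2239, 0.1843]
tcp_rot: [-0.07, 0.998, -0.001, -0.001]
contact_force: [0.5, -0.5, -0.7]
opening: 1.002
finger_force: 0.0
rel mm [-63.   30.4 184.3] z axis [-0.002 -0.001 -1.   ] x axis [-1.     0.003  0.002] F [ 0.5 -0.6 -0.7] op 1.002 t 9.525
slide [(0.88, array([ 0.5167, -0.2409,  0.0116]), array([ 1.2,  4. , 11.6]))]
slide [(0.89, array([ 0.5174, -0.2449,  0.0721]), array([ 1.3, -0.1, 72.1]))]
mask 0.93 ((237.48793029785156, 276.7051696777344), (35.35065841674805, 38.58037185668945), 3.3664605617523193) 1138
expected top corners [array([220.1, 290.9]), array([253.8, 290.8]), array([220.4, 295.4]), array([253.9, 295.3])]
crop org [187 253]
```

View pics/w56.png

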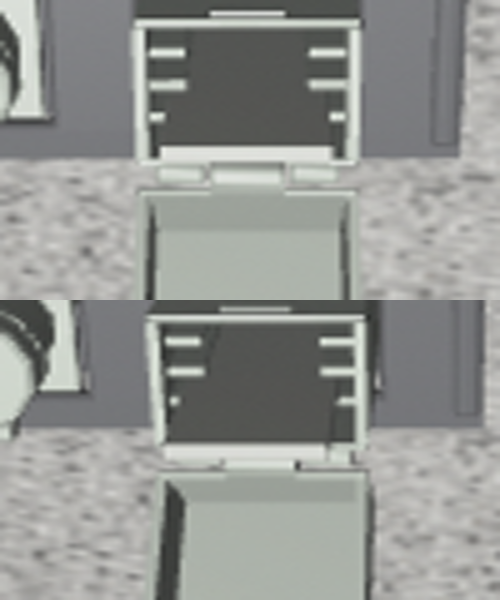

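The slide's top edge shows at full-resolution px u 257-292, v 247-252 (w5) and u 220-253, v 291-296 (w6). Both views agree with z = 90 mm, x ≈ +4, y ≈ -0.7 mm in the tube's frame. I'll grasp now.

```bash
python3 -m inch '{"rows": [[-0.055,-0.031,0,0,0,0,0.55],[-0.065,-0.031,0.02,0,0,0,0.55],[-0.065,-0.031,0.07,0,0,0,0.55],[-0.065,-0.031,0.1,0,0,0,0.55],[-0.065,-0.031,0.1,0,0,0,0.55]]}'; python3 -c "
from h import *
rel()"
```

```text
time: 10.35
eef_pos: [0.5156, -0.2444, 0.0809]
tcp_rot: [-0.07, 0.998, 0.002, -0.004]
contact_force: [-0.1, -0.2, 0.4]
opening: 0.551
finger_force: 0.0
rel mm [-0.4  0.7 80.9] z axis [-0.007  0.004 -1.   ] x axis [-1.     0.004  0.007] F [-0.1 -0.2  0.4] op 0.551 t 10.35
```

```bash
python3 -m inch '{"rows": [[-0.0025,-0.0013,0.010,0,0,0,0.55],[-0.0025,-0.0013,0.010,0,0,0,0.55],[-0.0025,-0.0013,0.010,0,0,0,0.0],[-0.0025,-0.0013,0.010,0,0,0,0.0],[-0.0025,-0.0013,0.010,0,0,0,0.0],[-0.0025,-0.0013,0.010,0,0,0,0.0],[-0.0025,-0.0013,0.010,0,0,0,0.0]]}' 60; python3 -c "
from h import *
rel()"
```

```text
time: 11.22
eef_pos: [0.5205, -0.2469, 0.0753]
tcp_rot: [-0.07, 0.998, -0.001, -0.0]
contact_force: [0.0, 0.5, 5.3]
opening: 0.273
finger_force: 58.8
rel mm [ 4.1 -2.5 75.3] z axis [-0.001 -0.002 -1.   ] x axis [-1.     0.004  0.001] F [0.1 0.5 5.3] op 0.273 t 11.225
```

```bash
python3 -m inch '{"rows": [[0,0,-0.004,0,0,0,0.0],[0,0,-0.02,0,0,0,0.0],[0,0,-0.04,0,0,0,0],[0,0,-0.06,0,0,0,0],[0,0,-0.08,0,0,0,0],[0,0,-0.11,0,0,0,0],[0,0,-0.11,0,0,0,0]]}' 60; python3 - <<'E'
from h import *
rel(); p,r,s=tool(); print(p.round(4),r.as_matrix().round(3).tolist())
q=snap('scene','s7'); im=cv2.imread('pics/s7.png'); c=proj(q,p-[0,0,.05]).astype(int); print(c)
a=cv2.resize(im[c[1]-55:c[1]+45,c[0]-40:c[0]+40],None,fx=5,fy=5,interpolation=2)
w=snap('wrist','w7'); c2=proj(w,p-[0,0,.03]).astype(int);print(c2)
b=cv2.resize(w['pixels'][max(0,min(220,c2[1]-100)):,max(0,c2[0]-80):c2[0]+80,::-1],None,fx=2.5,fy=2.5)[:500]
b=cv2.copyMakeBorder(b,0,500-b.shape[0],0,0,0); cv2.imwrite('pics/sw7.png',np.hstack([a,b])[:,:800])
E
```

```text
time: 12.1
eef_pos: [0.5216, -0.2475, 0.188]
tcp_rot: [-0.07, 0.998, -0.003, 0.002]
contact_force: [0.3, 0.1, -0.2]
opening: 0.271
finger_force: 59.0
rel mm [  5.1  -3.3 188. ] z axis [ 0.003 -0.005 -1.   ] x axis [-1.     0.004 -0.003] F [ 0.3  0.  -0.2] op 0.271 t 12.1
[ 0.5216 -0.2475  0.188 ] [[-0.99, -0.139, 0.004], [-0.139, 0.99, -0.005], [-0.003, -0.005, -1.0]]
[337 172]
[274 253]
```

View pics/sw7.png

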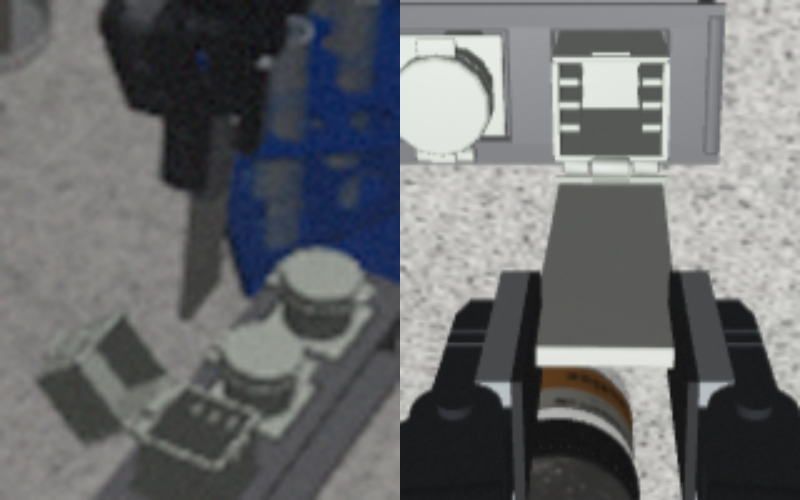

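The slide is out and hangs straight between the pads: bottom edge at crop (557-667,183), top at (537-672,348). Next I'll solve its pose in the tool frame and the target pose on the meter.

```bash
cat > pose.py <<'E'
from h import *
def slide_in_tool(w,px,p,r):
    # px: bottom L,R front; top L,R front; top L,R back   image left=?; tool y sign by projection
    K=np.array(w['camera_matrix']);Rc=R.from_quat(w['orientation'])
    s=np.sign(proj(w,p+r.apply([0,.01,0]))[0]-proj(w,p-r.apply([0,.01,0]))[0])
    # slide frame aligned w tool: X=tool x, Z=-tool z (up), Y s.t. right handed
    Y=-s*.013  # slide y=-tool y ; left image
    ob=np.array([[.002,-Y*-1*1,0]])
    yl=s*.013
    ob=np.array([[.002,yl,0],[.002,-yl,0],[.002,yl,.076],[.002,-yl,.076],[-.002,yl,.076],[-.002,-yl,.076]])
    ok,rv,tv=cv2.solvePnP(ob,np.array(px,float),K,None,flags=cv2.SOLVEPNP_SQPNP); 
    ok,rv,tv=cv2.solvePnP(ob,np.array(px,float),K,None,rv,tv,True)
    e=cv2.projectPoints(ob,rv,tv,K,None)[0][:,0]-px
    Rw=Rc*R.from_rotvec(rv.ravel()); o=Rc.apply(tv.ravel())+w['xyz']
    return r.inv().apply(o-p), (r.inv()*Rw), e
E
python3 - <<'E'
from pose import *
p,r,s=tool(); w=ctrl.read_camera('wrist')
f=lambda x,y:(194+(x-400)/2.5-.3,153+y/2.5-.3)
px=[f(557,183),f(667,183),f(537,348),f(672,348),f(537,366),f(672,366)]
o,m,e=slide_in_tool(w,px,p,r); print('origin in tool mm',(o*1e3).round(1)); print(m.as_matrix().round(3),e.round(1).tolist())
E
```

```text
origin in tool mm [-6.5  1.6 77.3]
[[ 0.999 -0.016 -0.047]
 [-0.018 -0.999 -0.027]
 [-0.046  0.027 -0.999]] [[2.6, 0.0], [-2.6, -0.1], [-0.8, 0.0], [0.6, 0.1], [-0.4, -0.1], [0.5, 0.1]]
```

```bash
python3 - <<'E'
from pose import *
p,r,s=tool(); w=ctrl.read_camera('wrist')
print('cam in tool',r.inv().apply(w['xyz']-p).round(4),(r.inv()*R.from_quat(w['orientation'])).as_matrix().round(3).tolist())
for zt in (-.015,.0):
  print(zt,[proj(w,p+r.apply([x,y,z])).round(1).tolist() for x,y,z in [(.002,-.013,zt+.076),(.002,.013,zt+.076),(.002,-.013,zt),(.002,.013,zt),(-.002,-.013,zt),(-.002,.013,zt)]])
m=ctrl.masks_of('wrist','slide'); g=m[0]['region'].astype(np.uint8); print(m[0]['conf'],g.sum())
cs=cv2.findContours(g,0,2)[0]; c=max(cs,key=cv2.contourArea); print(cv2.approxPolyDP(c,3,True)[:,0].tolist())
im=w['pixels'][:,:,::-1]; cv2.imwrite('pics/w8.png',im)
gr=cv2.cvtColor(im,6).astype(int)
for v in (230,245,260,275,290): print(v,gr[v,240:312:1].tolist())
print('col275',gr[215:305,275].tolist())
E
```

```text
cam in tool [ 0.0813 -0.0004 -0.1422] [[0.001, -0.948, -0.318], [1.0, 0.001, -0.0], [0.0, -0.318, 0.948]]
-0.015 [[255.2, 225.6], [297.1, 225.6], [245.1, 292.1], [307.7, 292.2], [245.4, 300.5], [307.4, 300.5]]
0.0 [[256.4, 217.3], [295.7, 217.4], [247.8, 274.3], [304.8, 274.3], [248.0, 282.0], [304.6, 282.0]]
0.89 3649
[[259, 226], [250, 263], [248, 297], [301, 299], [298, 228]]
230 [173, 189, 199, 199, 194, 192, 204, 212, 197, 187, 187, 194, 196, 194, 189, 187, 123, 93, 90, 91, 90, 90, 90, 90, 91, 91, 90, 90, 91, 90, 90, 90, 90, 90, 90, 90, 90, 90, 89, 89, 90, 90, 91, 91, 91, 90, 90, 90, 90, 91, 90, 91, 90, 90, 90, 90, 90, 90, 93, 140, 195, 193, 192, 190, 189, 191, 191, 187, 175, 167, 173, 181]
245 [197, 191, 183, 180, 175, 169, 183, 202, 204, 188, 176, 190, 204, 187, 97, 90, 90, 90, 90, 90, 90, 90, 90, 90, 91, 91, 91, 91, 91, 91, 91, 90, 90, 91, 91, 90, 91, 90, 91, 91, 91, 90, 91, 91, 91, 91, 91, 91, 91, 91, 91, 91, 90, 90, 91, 91, 90, 90, 91, 90, 91, 173, 202, 202, 203, 202, 202, 197, 191, 192, 195, 189]
260 [201, 201, 195, 190, 193, 200, 205, 203, 198, 193, 192, 102, 92, 91, 91, 
[... 513 characters left out ...]
 50, 73, 74, 74]
290 [64, 25, 22, 23, 25, 21, 24, 25, 55, 83, 92, 91, 91, 91, 91, 91, 91, 91, 90, 91, 92, 91, 91, 91, 91, 90, 91, 91, 91, 90, 91, 92, 92, 90, 90, 90, 91, 91, 91, 91, 90, 91, 91, 91, 90, 91, 91, 91, 90, 90, 91, 91, 92, 91, 91, 90, 91, 92, 90, 91, 92, 91, 90, 56, 25, 25, 23, 24, 23, 24, 27, 75]
col275 [87, 87, 86, 132, 130, 163, 200, 226, 232, 223, 200, 146, 99, 91, 90, 90, 91, 91, 91, 91, 91, 90, 90, 90, 89, 90, 91, 90, 90, 91, 90, 90, 90, 92, 91, 91, 90, 92, 91, 91, 91, 90, 91, 92, 92, 92, 91, 90, 91, 91, 90, 92, 91, 91, 91, 90, 91, 91, 91, 91, 92, 91, 91, 91, 92, 91, 91, 92, 90, 91, 91, 91, 90, 91, 91, 90, 113, 201, 227, 229, 228, 228, 227, 226, 197, 183, 160, 149, 156, 152]
```

```bash
cat > sfit.py <<'E'
from pose import *
from scipy.optimize import least_squares
def fit(p,r,w,rows,L,Rr,vb,vt,vtb):
    def X(v,P): return p+r.apply(np.array([v[0],v[1],v[2]])/1e3+R.from_euler('xyz',[v[3],v[4],0]).apply(P))
    def f(v):
        c={k:proj(w,X(v,P)) for k,P in dict(bl=(.002,-.013,0),br=(.002,.013,0),tl=(.002,-.013,-.076),tr=(.002,.013,-.076),kl=(-.002,-.013,-.076),kr=(-.002,.013,-.076)).items()}
        li=lambda a,b,y:a[0]+(b[0]-a[0])*(y-a[1])/(b[1]-a[1])
        e=[li(c['bl'],c['tl'],y)-l for y,l in zip(rows,L)]+[li(c['br'],c['tr'],y)-q for y,q in zip(rows,Rr)]
        return np.array(e+[(c['bl'][1]+c['br'][1])/2-vb,(c['tl'][1]+c['tr'][1])/2-vt,(c['kl'][1]+c['kr'][1])/2-vtb])
    s=least_squares(f,[0,0,60,0,0],x_scale=[1,1,1,.02,.02]); return s.x,f(s.x)
E
python3 - <<'E'
from sfit import *
p,r,s=tool(); w=ctrl.read_camera('wrist'); rel()
v,e=fit(p,r,w,[230,245,260],[256.0,253.4,250.6],[299.0,300.8,302.7],226.4,290.8,299); print(v.round(3),e.round(2))
E
```

```text
rel mm [  2.9  -1.2 182.3] z axis [-0.005  0.002 -1.   ] x axis [-1.     0.004  0.005] F [ 0.3 -0.2 -0.3] op 0.271 t 12.4
[-1.0960e+00  9.2800e-01  6.2421e+01 -1.5000e-02 -1.1000e-02] [ 0.16 -0.05 -0.05 -0.14  0.01  0.06 -0.04 -0.05  0.06]
```

The slide sits centred in the pads, with its lower end 62.4 mm beyond the TCP and pitch about -0.01. Next I'll compute the way to a pre-pose 40 mm in front of the face.

```bash
cat > goal.py <<'E'
from h import *
import sys
PW=np.array([.556,-.018,.1029]); YAW,T=.01,.30
RW=R.from_euler('z',YAW)*R.from_euler('y',T)
WF=(PW,RW)
def goal(x,y,z,dp=0.):
    G=RW*R.from_matrix(np.array([[-1,0,0],[0,1,0],[0,0,-1.]]))*R.from_euler('y',dp)
    p,r,s=tool(); g=PW+RW.apply(np.array([x,y,z])/1e3)
    print('goal',g.round(4),'d',r.inv().apply(g-p).round(4),'rv',(r.inv()*G).as_rotvec().round(3),'qpos',np.round(s['qpos'],2))
if __name__=='__main__':
    rel(WF); goal(*[float(v) for v in sys.argv[1:]])
E
python3 goal.py -43 -0.4 27
```

```text
rel mm [ -60.8 -227.4   64.3] z axis [ 0.291  0.001 -0.957] x axis [-0.949 -0.129 -0.289] F [ 0.4 -0.2 -0.2] op 0.271 t 12.4
goal [ 0.5229 -0.0187  0.1414] d [-0.0354  0.2243  0.0411] rv [-0.018  0.295  0.128] qpos [-0.62  0.11  1.87 -0.    1.16 -2.33]
```

```bash
python3 -m inch '{"rows": [[0,0.05,0,0,0,0,0],[-0.01,0.11,0,0,0.05,0.03,0],[-0.02,0.17,0,-0.01,0.15,0.07,0],[-0.03,0.22,0.01,-0.015,0.25,0.11,0],[-0.035,0.224,0.03,-0.018,0.295,0.128,0],[-0.035,0.224,0.041,-0.018,0.295,0.128,0],[-0.035,0.224,0.041,-0.018,0.295,0.128,0],[-0.035,0.224,0.041,-0.018,0.295,0.128,0]]}'; python3 - <<'E'
from goal import *
import pickle
w=snap('wrist','w9'); rel(WF); goal(-43,-.4,27)
for t in ('window',):
  for c in ('wrist','top','scene'):
    if c!='wrist': snap(c,c+'9')
    print(c,[(d['conf'],np.round(d['position'],4)) for d in ctrl.mark_of(c,t)[:1]])
q=ctrl.read_camera('scene'); im=q['pixels'][:,:,::-1]; c=proj(q,PW).astype(int)
a=cv2.resize(im[c[1]-60:c[1]+40,c[0]-40:c[0]+40],None,fx=5,fy=5,interpolation=2)
c2=proj(w,PW).astype(int);print(c2); y0=min(max(0,c2[1]-100),220)
b=cv2.resize(w['pixels'][y0:y0+200,c2[0]-80:c2[0]+80,::-1],None,fx=2.5,fy=2.5)
print(y0,c2[0]-80); cv2.imwrite('pics/sw9.png',np.hstack([a,b]))
gr=cv2.cvtColor(w['pixels'],7).astype(int)
E
```

```text
time: 13.4
eef_pos: [0.5234, -0.0205, 0.1433]
tcp_rot: [-0.004, 0.989, -0.002, -0.148]
contact_force: [0.3, 0.2, 0.5]
opening: 0.272
finger_force: 59.0
rel mm [-43.   -2.2  29.4] z axis [ 0.004 -0.002 -1.   ] x axis [-1.     0.001 -0.004] F [ 1.   0.1 -0. ] op 0.271 t 13.45
goal [ 0.5229 -0.0187  0.1414] d [0.     0.0018 0.0024] rv [-0.002  0.004 -0.001] qpos [-0.2   0.22  1.85 -0.06  1.36 -1.76]
wrist [(0.64, array([ 0.5579, -0.0162,  0.0999]))]
top [(0.76, array([ 0.5554, -0.0133,  0.1056]))]
scene [(0.65, array([ 0.5546, -0.0203,  0.101 ]))]
[279 318]
218 199
```

View pics/sw9.png

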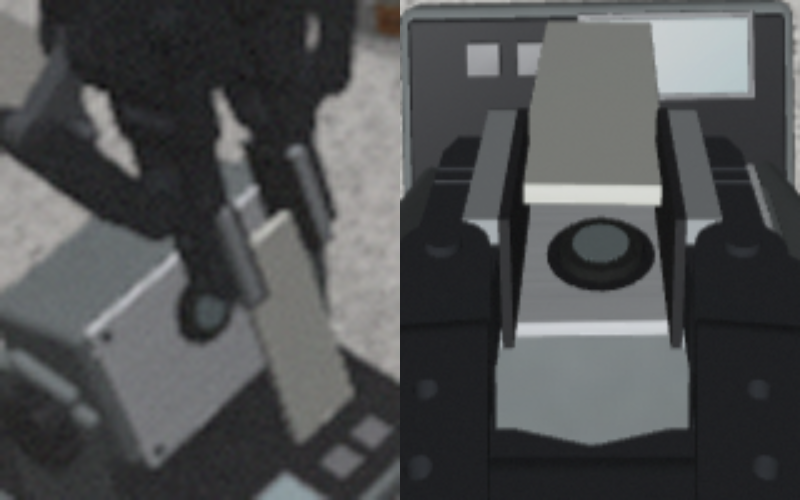

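The wrist view shows the window (crop 600,253, i.e. px 279,319 against the predicted 279,318) centred behind the slide. The face's top edge slopes slightly, so I'll measure its yaw from that edge.

```bash
python3 - <<'E'
from goal import *
w=ctrl.read_camera('wrist'); gr=cv2.GaussianBlur(cv2.cvtColor(w['pixels'],7),(3,1),0).astype(float); rel(WF)
U=np.arange(252,302);V1=[];V2=[];S=[]
for u in U:
    c=gr[335:362,u]; d=np.diff(c); 
    for L,i in((V1,np.argmax(d)),(V2,np.argmin(d))):
        sl=slice(max(0,i-1),i+2); a=abs(d[sl]); L.append(335+.5+(np.arange(len(d))[sl]*a).sum()/a.sum())
V1,V2=np.array(V1),np.array(V2); 
for V in(V1,V2):
    k=np.ones(len(U),bool)
    for _ in range(4):
        c=np.polyfit(U[k],V[k],1); k=abs(V-np.polyval(c,U))<.7
    print('edge slope',c[0].round(4),'v@276',np.polyval(c,276).round(2),k.sum())
for yaw in(0,.01,.02,.03,.04):
    RR=R.from_euler('z',yaw)*R.from_euler('y',T); a,b=[proj(w,PW+RR.apply([0,y,.022])) for y in(-.015,.015)]
    print(yaw,((b-a)[1]/(b-a)[0]).round(4),((a+b)/2).round(1))
print('seal',proj(w,PW+RW.apply([-.003,0,0])).round(1),'screws/lower n/a')
# dark seal ring centroid
m=(gr<45)&False
sub=gr[295:340,250:306]; t=(sub<60).astype(np.uint8); n,l,st,ce=cv2.connectedComponentsWithStats(t); 
for i in range(1,n):
    if st[i,4]>100: print('blob',ce[i]+[250,295],st[i])
E
```

```text
rel mm [-42.9  -1.5  28.8] z axis [ 0.003 -0.002 -1.   ] x axis [-1.     0.    -0.003] F [ 0.1 -0.1  0.5] op 0.273 t 13.8
edge slope -0.0156 v@276 346.0 50
edge slope -0.0102 v@276 351.55 50
0 0.0115 [279.  344.3]
0.01 0.0016 [279.2 344.3]
0.02 -0.0082 [279.3 344.3]
0.03 -0.0181 [279.4 344.3]
0.04 -0.028 [279.5 344.3]
seal [278.9 313.6] screws/lower n/a
blob [303.90517241 312.59482759] [ 51   0   5  44 116]
blob [277.65895954 320.98699422] [  7  10  42  29 692]
```

```bash
python3 - <<'E'
from ov import *
from scipy.optimize import least_squares
cams=pickle.load(open('cams.pkl','rb'))
c9=ctrl.read_camera('wrist'); cams['w9']={k:c9[k] for k in('xyz','orientation','camera_matrix')}; pickle.dump(cams,open('cams.pkl','wb'))
def pts(v,e,sg):  # v: x,y,yaw,t,f,h
    ax=np.array([.004,0,.088]);r=R.from_euler('y',v[3]);T=fr(*v[:3])
    return [T(ax+r.apply(np.array([-v[4],s if e!='side' else sg,0 if e!='side' else s])/1e3+np.array([0,0,v[5]+(22 if e=='t' else -36 if e=='b' else 0)])/1e3))[0] for s in np.linspace(*((-35,35) if e!='side' else (-32,18)),25)]
v0=np.array([.572,-.0178,.02,.3,23.5,8.3])
obs=[]
for n in('w1','w2','scene0','top0'):
    im=cv2.cvtColor(cv2.imread(f'pics/{n}.png'),6).astype(np.float32)
    for e,sg in (('t',0),('b',0),('side',42),('side',-42)):
        P=np.array([proj(cams[n],x) for x in pts(v0,e,sg)]); d=P[-1]-P[0]; nn=np.array([-d[1],d[0]])/np.linalg.norm(d)
        s=np.arange(-4,4.01,.25); off=[]
        for p in P:
            q=(p+s[:,None]*nn).astype(np.float32); g=cv2.remap(im,q[:,0].reshape(-1,1),q[:,1].reshape(-1,1),cv2.INTER_CUBIC).ravel()
            g=cv2.GaussianBlur(g.reshape(-1,1),(1,5),0).ravel(); k=np.abs(np.diff(g)); off.append((s[k.argmax()]+.125,k.max()))
        off=np.array(off); m=np.median(off[:,0]); ok=abs(off[:,0]-m)<.8
        print(n,e,sg,'median off',m.round(2),'n',ok.sum(),'contrast',off[ok,1].mean().round(1))
        if ok.sum()>=12: obs.append((n,e,sg,nn,P,off[:,0],ok))
def f(v):
    r=[]
    for n,e,sg,nn,P,o,ok in obs:
        Q=np.array([proj(cams[n],x) for x in pts(v,e,sg)]); d=((Q-P)@nn-o)[ok]; c=np.polyfit(np.arange(25)[ok]-12,d,1); r+=[c[1],c[0]*8]
    return np.array(r+[(v[0]-.572)/.006,(v[4]-23.5)/6,(v[5]-8.3)/6])
s=least_squares(f,v0,loss='soft_l1',x_scale=[.01,.01,.1,.1,10,10]); v=s.x; print(v.round(4)); print(f(v).round(2))
C=np.linalg.inv(s.jac.T@s.jac); print('sd',np.sqrt(np.diag(C)).round(4))
print('win',fr(*v[:3])(np.array([.004,0,.088])+R.from_euler('y',v[3]).apply(np.array([-v[4],0,v[5]])/1e3)))
E
```

```text
w1 t 0 median off 0.62 n 14 contrast 16.3
w1 b 0 median off -0.62 n 25 contrast 17.1
w1 side 42 median off 0.88 n 24 contrast 13.2
w1 side -42 median off -0.12 n 20 contrast 11.2
w2 t 0 median off 0.38 n 15 contrast 16.8
w2 b 0 median off -1.12 n 25 contrast 18.1
w2 side 42 median off -0.88 n 17 contrast 16.2
w2 side -42 median off -0.88 n 24 contrast 9.2
scene0 t 0 median off 1.88 n 21 contrast 9.2
scene0 b 0 median off -0.38 n 25 contrast 8.9
scene0 side 42 median off -0.12 n 22 contrast 5.4
scene0 side -42 median off -0.38 n 13 contrast 6.8
top0 t 0 median off -0.12 n 18 contrast 23.9
top0 b 0 median off -1.12 n 20 contrast 9.8
top0 side 42 median off -0.88 n 18 contrast 9.8
top0 side -42 median off -0.12 n 13 contrast 7.6
[ 5.71500e-01 -1.74000e-02  2.57000e-02  3.34400e-01  2.39604e+01
  8.14280e+00]
[ 0.17  0.09 -0.37  0.09 -1.24  0.02 -0.06  0.05  0.47  0.09  0.18  0.11
 -0.07 -0.25  0.14 -0.1  -1.63  0.03 -0.11  0.06  0.43  0.03  0.56  0.26
  0.36 -0.04  0.45  0.07  0.34 -0.01  0.33 -0.11 -0.08  0.08 -0.03]
sd [4.3000e-03 7.0000e-04 1.5500e-02 2.1800e-02 4.0831e+00 1.9213e+00]
win [[ 0.55555806 -0.01782371  0.10355617]]
```

```bash
sed -i 's/^PW=.*/PW=np.array([.556,-.018,.103]); YAW,T=.024,.315/' goal.py; python3 goal.py -9 -0.4 26 0.011
```

```text
rel mm [-43.4  -1.   28. ] z axis [ 0.018  0.002 -1.   ] x axis [-1.     0.014 -0.018] F [-0.1  0.5 -0.7] op 0.27 t 13.85
goal [ 0.5555 -0.0184  0.1305] d [-0.0343  0.001   0.0026] rv [ 0.003  0.029 -0.014] qpos [-0.2   0.22  1.85 -0.06  1.36 -1.76]
```

```bash
python3 -m inch '{"rows": [[-0.015,0.001,0.002,0.003,0.029,-0.014,0],[-0.028,0.001,0.0026,0.003,0.029,-0.014,0],[-0.034,0.001,0.0026,0.003,0.029,-0.014,0],[-0.034,0.001,0.0026,0.003,0.029,-0.014,0],[-0.034,0.001,0.0026,0.003,0.029,-0.014,0]]}'; python3 goal.py -6 -0.4 26 0.011
python3 -m inch '{"rows": [[-0.002,0,0,0,0,0,0],[-0.002,0,0,0,0,0,0],[-0.002,0,0,0,0,0,0]]}' >/dev/null; python3 goal.py -5 -0.4 26 0.011;python3 -m inch '{"rows": [[-0.001,0,0,0,0,0,0],[-0.001,0,0,0,0,0,0]]}'>/dev/null ; python3 goal.py -4 -0.4 26 0.011
```

```text
time: 14.48
eef_pos: [0.5549, -0.0183, 0.1304]
tcp_rot: [-0.012, 0.987, -0.002, -0.163]
contact_force: [-0.2, -0.2, -0.3]
opening: 0.271
finger_force: 59.0
rel mm [-9.5 -0.3 25.7] z axis [-0.012 -0.    -1.   ] x axis [-1.    -0.001  0.012] F [-0.1 -0.2 -0.3] op 0.271 t 14.475
goal [ 0.5584 -0.0183  0.1296] d [-0.0035 -0.0001 -0.0003] rv [-0.    -0.001  0.001] qpos [-0.19  0.31  1.76 -0.07  1.39 -1.76]
rel mm [-7.4 -0.3 25.8] z axis [-0.012 -0.    -1.   ] x axis [-1.    -0.001  0.012] F [ 0.7  1.  -0.1] op 0.275 t 14.85
goal [ 0.5593 -0.0183  0.1293] d [-0.0024 -0.0001 -0.0003] rv [-0.    -0.001  0.001] qpos [-0.18  0.32  1.76 -0.07  1.39 -1.76]
rel mm [-6.3 -0.3 25.7] z axis [-0.012 -0.    -1.   ] x axis [-1.    -0.001  0.012] F [-0.4  0.  -0.3] op 0.269 t 15.1
goal [ 0.5603 -0.0183  0.129 ] d [-0.0023 -0.0001 -0.0004] rv [-0.    -0.001  0.001] qpos [-0.18  0.32  1.76 -0.07  1.39 -1.76]
```

```bash
for i in 1 2 3; do python3 -m inch '{"rows": [[-0.001,0,0,0,0,0,0],[-0.001,0,0,0,0,0,0]]}' >/dev/null; python3 goal.py -3 -0.4 26 0.011 | head -1; done
```

```text
rel mm [-5.2 -0.3 25.6] z axis [-0.012 -0.    -1.   ] x axis [-1.    -0.001  0.012] F [0.2 0.2 0.1] op 0.267 t 15.35
rel mm [-4.2 -0.3 25.6] z axis [-0.012 -0.    -1.   ] x axis [-1.    -0.001  0.012] F [ 0.5  0.6 -0.8] op 0.269 t 15.6
rel mm [-3.4 -0.3 25.6] z axis [-0.012 -0.    -1.   ] x axis [-1.    -0.001  0.012] F [-0.1 -0.3  0.5] op 0.271 t 15.85
```

```bash
for i in 1 2 3; do python3 -m inch '{"rows": [[-0.001,0,0,0,0,0,0],[-0.001,0,0,0,0,0,0]]}' >/dev/null; python3 goal.py -3 -0.4 26 0.011 | head -1; done
```

```text
rel mm [-2.3 -0.3 25.6] z axis [-0.012 -0.    -1.   ] x axis [-1.    -0.001  0.012] F [-1.9  1.3 -0.4] op 0.269 t 16.1
rel mm [-1.3 -0.3 25.6] z axis [-0.012 -0.    -1.   ] x axis [-1.    -0.001  0.012] F [-0.1  0.   0.6] op 0.27 t 16.35
rel mm [-0.3 -0.3 25.6] z axis [-0.012 -0.    -1.   ] x axis [-1.    -0.001  0.012] F [-1.4 -0.3 -0.2] op 0.271 t 16.6
```

```bash
cat > favg.py <<'E'
from goal import *
F=[];X=[]
for i in range(4):
    ctrl.read_camera('top'); p,r,s=tool(); F.append(RW.inv().apply(s['contact_force'])); X.append(RW.inv().apply(p-PW)*1e3)
    tq=RW.inv().apply(s['wrist_torque'])
print('x',np.mean(X,0).round(2),'F',np.mean(F,0).round(2),'tq',tq.round(2),'t',s['time'])
E
python3 favg.py; for i in 1 2 3; do python3 -m inch '{"rows": [[-0.001,0,0,0,0,0,0],[-0.001,0,0,0,0,0,0]]}' >/dev/null; python3 favg.py; done
```

```text
x [-0.35 -0.28 25.56] F [-1.59 -0.2  -0.04] tq [0.03 0.13 0.04] t 16.8
x [ 0.25 -0.29 25.55] F [-4.74  0.    1.46] tq [ 0.05  0.71 -0.02] t 17.25
x [ 0.55 -0.28 25.55] F [-7.28  0.12  2.34] tq [0.01 1.14 0.02] t 17.7
x [ 0.79 -0.29 25.54] F [-9.53  0.24  3.08] tq [-0.    1.6   0.01] t 18.15
```

```bash
python3 -m inch '{"rows": [[0.001,0,0,0,0,0,0],[0.002,0,0,0,0,0,0],[0.002,0,0,0,0,0,0]]}' >/dev/null; python3 favg.py; python3 - <<'E'
from goal import *
q=snap('scene','s10'); im=q['pixels'][:,:,::-1]; c=proj(q,PW).astype(int)
a=cv2.resize(im[c[1]-45:c[1]+30,c[0]-25:c[0]+25],None,fx=8,fy=8,interpolation=2)
w=snap('wrist','w10'); c2=proj(w,PW+RW.apply([0,0,.01])).astype(int); y0=min(max(0,c2[1]-75),270); print(c2,y0,c2[0]-50)
b=cv2.resize(w['pixels'][y0:y0+150,c2[0]-50:c2[0]+50,::-1],None,fx=4,fy=4,interpolation=2)
cv2.imwrite('pics/sw10.png',np.hstack([a,b])); print(a.shape,b.shape)
E
```

```text
x [ 0.38 -0.29 25.55] F [-5.66 -0.43  1.65] tq [-0.03  0.92  0.01] t 18.725
[276 261] 186 226
(600, 400, 3) (600, 400, 3)
```

View pics/sw10.png

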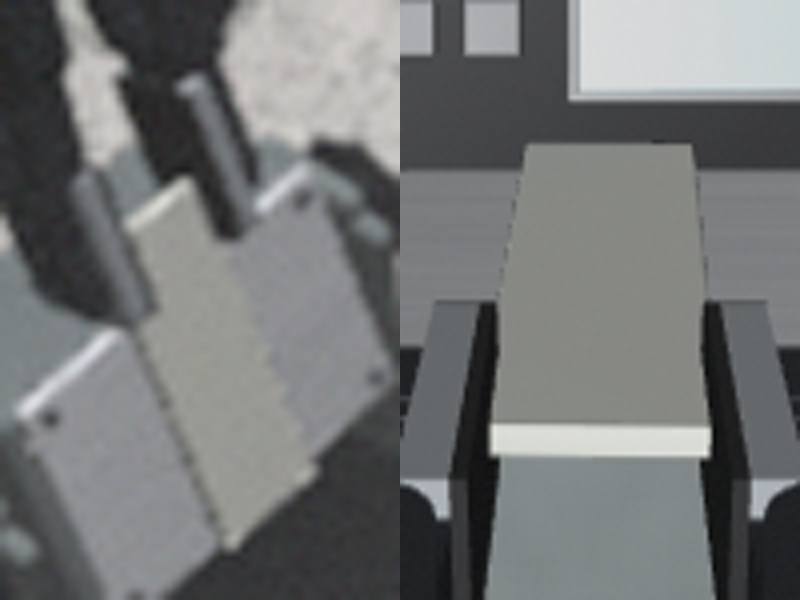

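The slide lies over the window, covering it and centred in y (crop wrist 490-710, bottom edge at y≈145). The fingertips sit at the head's top edge. Next I'll check whether it is flush by refitting the slide's pitch in the grip.

```bash
cat > auto.py <<'E'
from sfit import *
from goal import *
def edges():
    w=ctrl.read_camera('wrist'); g=cv2.cvtColor(w['pixels'],7).astype(float); hsv=cv2.cvtColor(w['pixels'],cv2.COLOR_RGB2HSV)
    p,r,s=tool()
    def peak(v,lo,up):
        d=np.diff(v)*(1 if up else -1); i=d.argmax(); sl=slice(max(0,i-1),i+2); a=np.clip(d[sl],0,None); return lo+.5+(np.arange(len(d))[sl]*a).sum()/a.sum()
    cols=range(268,288)
    pr=[np.median([peak(g[a:b,u],a,up) for u in cols]) for a,b,up in ((212,234,True),(284,297,True),(296,306,False))]
    # side edges: warm tint (R-B) of the ceramic against neutral surroundings
    t=cv2.GaussianBlur((w['pixels'][:,:,0].astype(float)-w['pixels'][:,:,2]),(3,5),0)
    rows=[v for v in (235,245,255)]
    L=[peak(t[v,240:268],240,True) for v in rows]; Rr=[peak(t[v,288:312],288,False) for v in rows]
    return p,r,s,w,rows,L,Rr,pr
if __name__=='__main__':
    p,r,s,w,rows,L,Rr,pr=edges(); print(np.round(pr,1),np.round(L,1),np.round(Rr,1))
    v,e=fit(p,r,w,rows,L,Rr,*pr); print('slide in tool',v.round(3),'res',abs(e).max().round(2))
    m=r*R.from_euler('xyz',[v[3],v[4],0]); up=-m.as_matrix()[:,2]; n=-m.as_matrix()[:,0]
    print('slide lean back',np.arctan2(up[0],up[2]).round(4),'yaw',np.arctan2(n[1],n[0]).round(4))
    for z in(0,.076): print('back face pt in W mm',(RW.inv().apply(p+r.apply(v[:3]/1e3)+m.apply([-.002,0,-z])-PW)*1e3).round(2))
E
python3 auto.py
```

```text
[221.4 291.9 299.7] [254.5 252.7 251.3] [300.2 301.3 301.7]
slide in tool [ 1.7100e+00  1.1810e+00  6.3438e+01 -2.3000e-02  4.4000e-02] res 0.27
slide lean back 0.3725 yaw 0.0247
back face pt in W mm [ -0.14   0.88 -37.97]
back face pt in W mm [ 4.19 -0.87 37.89]
```

```bash
for i in 1 2 3; do python3 -m inch '{"rows": [[0.001,0,0,0,0,0,0],[0.001,0,0,0,0,0,0]]}' >/dev/null; python3 favg.py; python3 auto.py | tail -3; done
```

```text
x [ 0.11 -0.29 25.56] F [-2.41  0.06  0.25] tq [-0.03  0.22  0.02] t 19.325
slide lean back 0.3541 yaw 0.0246
back face pt in W mm [  0.56   0.6  -37.56]
back face pt in W mm [ 3.52 -0.37 38.37]
x [-1.17 -0.28 25.59] F [-0.77  0.55 -0.59] tq [ 0.03  0.13 -0.01] t 19.825
slide lean back 0.3535 yaw 0.0246
back face pt in W mm [-1.00e-02  6.70e-01 -3.86e+01]
back face pt in W mm [ 2.89 -0.66 37.34]
x [-2.25 -0.29 25.65] F [-1.   -0.61 -0.6 ] tq [ 0.02  0.01 -0.03] t 20.325
slide lean back 0.3508 yaw 0.0247
back face pt in W mm [ -0.58   0.81 -39.04]
back face pt in W mm [ 2.11 -0.82 36.9 ]
```

```bash
python3 -m inch '{"rows": [[-0.0007,0,0,0,0.03,0,0],[-0.0007,0,0,0,0.03,0,0]]}' >/dev/null; python3 favg.py; python3 auto.py | tail -3;  for i in 1 2 3; do python3 -m inch '{"rows": [[-0.001,0,0,0,0,0,0],[-0.001,0,0,0,0,0,0]]}' >/dev/null; python3 favg.py; python3 auto.py | tail -3; done
```

```text
x [-1.39 -0.32 25.71] F [-1.02  0.1  -0.05] tq [-0.01  0.02  0.  ] t 20.825
slide lean back 0.3676 yaw 0.0246
back face pt in W mm [ -1.34   0.71 -38.17]
back face pt in W mm [ 2.64 -0.61 37.71]
x [-0.61 -0.31 25.69] F [-1.46 -0.12  0.48] tq [-0.01  0.09  0.01] t 21.325
slide lean back 0.372 yaw 0.0247
back face pt in W mm [ -0.5    0.88 -38.54]
back face pt in W mm [ 3.8  -0.93 37.32]
x [ 0.23 -0.31 25.64] F [-3.11  0.33  1.54] tq [0.08 0.4  0.01] t 21.825
slide lean back 0.3838 yaw 0.0246
back face pt in W mm [ -0.53   0.66 -38.52]
back face pt in W mm [ 4.67 -0.67 37.29]
x [ 0.59 -0.31 25.63] F [-6.78  0.11  3.32] tq [ 0.02  0.99 -0.01] t 22.325
slide lean back 0.4005 yaw 0.0246
back face pt in W mm [ -2.17   0.79 -37.01]
back face pt in W mm [ 4.3  -0.69 38.7 ]
```

```bash
python3 - <<'E'
from goal import *
q=ctrl.read_camera('scene'); c=proj(q,PW).astype(int); o=c-[25,45]
f=lambda P:((proj(q,P)-o+.5)*8).round(0).tolist()
# pose at s10: TCP in W
G=RW*R.from_matrix(np.array([[-1,0,0],[0,1,0],[0,0,-1.]]))*R.from_euler('y',.012)
p=PW+RW.apply([.00038,-.0003,.02555])
for d in(-.004,0,.004): print('tip front inner corner d',d,[f(p+G.apply([.011,y,d])) for y in(.0135,-.0135)])
print('slide bottom front',[f(p+G.apply([.0037,y,.0634])) for y in(.014,-.012)],'top',[f(p+G.apply([.0037-.044*.076,y,-.0126])) for y in(.014,-.012)])
for T2 in(.315,.36): print('plate corners',T2,[f(PW+(R.from_euler('z',.024)*R.from_euler('y',T2)).apply([0,y,z])) for y in(.042,-.042) for z in(.022,-.036)])
print(np.linalg.norm([0]))
# flange: last-joint axis = tool z
p,r,s=tool(); print(s['qpos'],p,r.as_quat())
E
```

```text
tip front inner corner d -0.004 [[153.0, 310.0], [248.0, 229.0]]
tip front inner corner d 0 [[160.0, 326.0], [254.0, 245.0]]
tip front inner corner d 0.004 [[167.0, 342.0], [260.0, 261.0]]
slide bottom front [[235.0, 556.0], [320.0, 477.0]] top [[102.0, 265.0], [194.0, 188.0]]
plate corners 0.315 [[27.0, 416.0], [123.0, 632.0], [318.0, 166.0], [397.0, 380.0]]
plate corners 0.36 [[24.0, 415.0], [128.0, 634.0], [315.0, 165.0], [402.0, 381.0]]
0.0
[-0.17965175  0.35400209  1.7223103  -0.07241299  1.41810969 -1.75138058] [ 0.56450571 -0.01808785  0.12719127] [-0.01215783  0.98382847 -0.0022821  -0.17868555]
```

```bash
python3 - <<'E'
from goal import *
import pickle
from scipy.optimize import least_squares
cams=pickle.load(open('cams.pkl','rb'))
G=RW*R.from_matrix(np.array([[-1,0,0],[0,1,0],[0,0,-1.]]))*R.from_euler('y',.012); p=PW+RW.apply([.00038,-.0003,.02555])
Mc=np.array([[0.001,-0.948,-0.318],[1,.001,0],[0,-.318,.948]])
cams['w10']=dict(xyz=p+G.apply([.0813,-.0004,-.1422]),orientation=(G*R.from_matrix(Mc)).as_quat(),camera_matrix=cams['w9']['camera_matrix'])
def E(v,z,y): return np.array([v[0],-.018,v[1]])+(R.from_euler('z',.024)*R.from_euler('y',v[2])).apply([0,y/1e3,z/1e3])
v0=[.556,.103,.33]; obs=[]
for n,z,ys,rng in (('w1',22,range(-34,35,4),4),('w1',-36,range(-34,35,4),4),('w2',22,range(-34,35,4),4),('w2',-36,range(-34,35,4),4),('w10',-36,[*range(-36,-19,2),*range(20,37,2)],8),('w9',22,range(-8,9,2),6)):
    g=cv2.cvtColor(cv2.imread(f'pics/{n}.png'),6).astype(np.float32); D=[]
    for y in ys:
        u,v=proj(cams[n],E(v0,z,y)); 
        if not 0<u<555: continue
        s=np.arange(-rng,rng+.1,.25); c=cv2.remap(g,np.full((len(s),1),u,np.float32),(v+s).astype(np.float32).reshape(-1,1),1).ravel(); c=cv2.GaussianBlur(c.reshape(-1,1),(1,7),0).ravel()
        d=np.diff(c); D.append((s[d.argmax()]+.125,d.max(),y,u,v))
    D=np.array(D); m=np.median(D[:,0]); k=abs(D[:,0]-m)<1
    print(n,z,'off',m.round(2),'n',k.sum(),len(D),'c',D[k,1].mean().round(1),D[:,0].round(1).tolist() if n=='w10' else '')
    yy=np.median(D[k,2]); o=np.mean(D[k,0]+D[k,4]-np.array([proj(cams[n],E(v0,z,y))[1] for y in D[k,2]]))
    obs.append((n,z,D[k,2],D[k,0].mean()))
def f(v): return np.array([np.mean([proj(cams[n],E(v,z,y))[1]-proj(cams[n],E(v0,z,y))[1] for y in ys])-o for n,z,ys,o in obs])
s=least_squares(f,v0,x_scale=[.01,.01,.1]);print(s.x.round(4),f(s.x).round(2)); print('sd/px',np.sqrt(np.diag(np.linalg.inv(s.jac.T@s.jac))).round(4))
for k in range(len(obs)):
    ob=obs[:k]+obs[k+1:]; h=lambda v:np.delete(f(v),k); print('without',obs[k][:2],least_squares(h,v0,x_scale=[.01,.01,.1]).x.round(4))
E
```

```text
w1 22 off -0.12 n 18 18 c 12.1 
w1 -36 off 0.12 n 18 18 c 14.3 
w2 22 off -0.62 n 18 18 c 12.4 
w2 -36 off -0.38 n 18 18 c 14.9 
w10 -36 off 0.12 n 17 18 c 7.2 [0.4, 0.4, 0.4, 0.1, 0.1, 0.1, 0.1, 0.1, 0.1, 0.1, 0.1, 0.1, 0.1, 0.1, 0.1, 0.1, 0.1, 3.4]
w9 22 off 0.62 n 9 9 c 11.0 
[0.5566 0.1016 0.34  ] [-0.06 -0.43  0.44  0.18  0.11 -0.16]
sd/px [0.0009 0.0022 0.0193]
without ('w1', 22) [0.5566 0.1016 0.3401]
without ('w1', -36) [0.5568 0.1009 0.3475]
without ('w2', 22) [0.5565 0.102  0.3395]
without ('w2', -36) [0.5565 0.102  0.3369]
without ('w10', -36) [0.5573 0.1003 0.3364]
without ('w9', 22) [0.5561 0.1023 0.3295]
```

The sign-aware edge fit gives the face tilt as 0.34 and the window at (0.5566, -0.018, 0.1016). The push enters above the face's top edge, so too much force tips the slide's bottom out. I'll back off, grip harder, lower it slightly and re-approach bottom-first with a light push.

```bash
sed -i 's/^PW=.*/PW=np.array([.5566,-.018,.1016]); YAW,T=.024,.34/' goal.py; python3 -m inch '{"rows": [[0.004,0,0,0,0,0,0],[0.008,0,0,0,0,0,0],[0.008,0,0,0,0,0,0],[0.008,0,0,0,0,0,0]]}' 110 >/dev/null; python3 favg.py; python3 auto.py; python3 auto.py | grep lean; python3 goal.py -8 -0.4 23 0
```

```text
x [-8.07 -0.3  26.72] F [-0.18  0.44  0.18] tq [ 0.02 -0.2  -0.01] t 23.125
[225.8 290.9 298.7] [255.5 253.5 251.5] [299.5 300.6 301.7]
slide in tool [-1.6460e+00  1.1140e+00  6.4118e+01 -2.2000e-02 -1.0000e-03] res 0.17
slide lean back 0.3563 yaw 0.0247
back face pt in W mm [ -5.56   0.8  -37.44]
back face pt in W mm [-4.35 -0.82 38.54]
slide lean back 0.3568 yaw 0.0247
rel mm [-8.2 -0.3 26.7] z axis [-0.017 -0.    -1.   ] x axis [-1.    -0.001  0.017] F [ 0.2  0.2 -1.2] op 0.247 t 23.225
goal [ 0.5567 -0.0184  0.126 ] d [-0.0002 -0.0001  0.0037] rv [-0.    -0.017  0.001] qpos [-0.18  0.34  1.74 -0.07  1.42 -1.75]
```

```bash
python3 -m inch '{"rows": [[0.001,0,0.0035,0,-0.045,0,0],[0.001,0,0.0035,0,-0.045,0,0],[0.001,0,0.0035,0,-0.045,0,0]]}' >/dev/null; python3 favg.py; python3 auto.py|tail -3;  for i in 1 2 3; do python3 -m inch '{"rows": [[-0.0015,0,0,0,0,0,0],[-0.0015,0,0,0,0,0,0]]}' >/dev/null; python3 favg.py; python3 auto.py | tail -3; done
```

```text
x [-9.12 -0.35 23.45] F [ 0.32 -0.14  0.04] tq [ 0.01 -0.17  0.04] t 23.8
slide lean back 0.3125 yaw 0.0247
back face pt in W mm [ -3.82   0.8  -40.33]
back face pt in W mm [-5.94 -0.91 35.62]
x [-7.79 -0.29 23.32] F [-0.29  0.08 -0.14] tq [ 0.01 -0.17  0.05] t 24.3
slide lean back 0.3124 yaw 0.0247
back face pt in W mm [ -2.37   0.88 -40.82]
back face pt in W mm [-4.51 -0.89 35.13]
x [-6.3  -0.3  23.38] F [-0.32  0.32 -0.41] tq [-0.04 -0.12 -0.01] t 24.8
slide lean back 0.3126 yaw 0.0247
back face pt in W mm [ -0.82   0.8  -40.87]
back face pt in W mm [-2.93 -0.82 35.09]
x [-4.91 -0.29 23.4 ] F [-0.55 -0.19  0.45] tq [0.01 0.02 0.  ] t 25.3
slide lean back 0.3277 yaw 0.0246
back face pt in W mm [ -0.32   0.9  -41.08]
back face pt in W mm [-1.29 -0.9  34.89]
```

```bash
for i in 1 2 3; do python3 -m inch '{"rows": [[-0.001,0,0,0,0,0,0],[-0.001,0,0,0,0,0,0]]}' >/dev/null; python3 favg.py; python3 auto.py | tail -3; done
```

```text
x [-3.87 -0.28 23.42] F [-1.5  -0.14  0.06] tq [-0.03  0.06 -0.01] t 25.8
slide lean back 0.3366 yaw 0.0247
back face pt in W mm [  0.4    0.93 -41.59]
back face pt in W mm [ 0.11 -0.89 34.38]
x [-2.87 -0.28 23.41] F [-1.52 -0.02 -0.34] tq [-0.02  0.15 -0.01] t 26.3
slide lean back 0.3419 yaw 0.0246
back face pt in W mm [  1.14   0.95 -41.78]
back face pt in W mm [ 1.25 -0.92 34.2 ]
x [-1.91 -0.28 23.43] F [-2.07  0.07  0.2 ] tq [-0.    0.21  0.03] t 26.8
slide lean back 0.3517 yaw 0.0247
back face pt in W mm [  0.79   0.75 -40.85]
back face pt in W mm [ 1.66 -0.75 35.13]
```

```bash
python3 -m inch '{"rows": [[0.005,0,0,0,-0.03,0,0],[0.005,0,0,0,-0.06,0,0],[0.005,0,0,0,-0.06,0,0]]}' >/dev/null; python3 auto.py|tail -3; python3 goal.py -3 -.4 23.4 | head -1; for i in 1 2 3; do python3 -m inch '{"rows": [[-0.001,0,0,0,0,0,0],[-0.001,0,0,0,0,0,0]]}' >/dev/null; python3 goal.py -3 -.4 23.4 | head -1; done; python3 auto.py | tail -3;  for i in 1 2 3; do python3 -m inch '{"rows": [[-0.001,0,0,0,0,0,0],[-0.001,0,0,0,0,0,0]]}' >/dev/null; python3 goal.py -3 -.4 23.4 | head -1; done;  python3 auto.py | tail -3
```

```text
slide lean back 0.27 yaw 0.0246
back face pt in W mm [  1.39   0.97 -41.14]
back face pt in W mm [-3.96 -0.87 34.65]
rel mm [-7.1 -0.2 23.5] z axis [ 0.089 -0.    -0.996] x axis [-0.996 -0.001 -0.089] F [-1.5 -1.1 -1.9] op 0.242 t 27.275
rel mm [-5.7 -0.3 23.5] z axis [ 0.088 -0.    -0.996] x axis [-0.996 -0.001 -0.088] F [-2.  -0.1  0. ] op 0.243 t 27.525
rel mm [-4.8 -0.3 23.6] z axis [ 0.088 -0.    -0.996] x axis [-0.996 -0.001 -0.088] F [-1.9  0.1 -0.4] op 0.246 t 27.775
rel mm [-3.9 -0.3 23.6] z axis [ 0.088 -0.    -0.996] x axis [-0.996 -0.001 -0.088] F [-2.8  0.5  0.9] op 0.242 t 28.025
slide lean back 0.3091 yaw 0.0247
back face pt in W mm [  0.4    0.95 -39.02]
back face pt in W mm [-1.98 -0.79 36.93]
rel mm [-3.  -0.3 23.6] z axis [ 0.088 -0.    -0.996] x axis [-0.996 -0.001 -0.088] F [-4.   0.4  1.1] op 0.247 t 28.325
rel mm [-2.  -0.3 23.7] z axis [ 0.087 -0.    -0.996] x axis [-0.996 -0.001 -0.087] F [-3.4  0.   0.3] op 0.243 t 28.575
rel mm [-1.1 -0.3 23.7] z axis [ 0.087 -0.    -0.996] x axis [-0.996 -0.001 -0.087] F [-4.1  0.4 -0.4] op 0.242 t 28.825
slide lean back 0.3523 yaw 0.0247
back face pt in W mm [  0.76   0.79 -39.84]
back face pt in W mm [ 1.67 -0.66 36.14]
```

```bash
for i in 1 2 3; do python3 -m inch '{"rows": [[-0.0007,0,0,0,0,0,0],[-0.0007,0,0,0,0,0,0],[-0.0007,0,0,0,0,0,0]]}' >/dev/null; python3 goal.py -3 -.4 23.4 | head -1;  python3 auto.py | tail -3; done
```

```text
rel mm [-1.1 -0.3 23.7] z axis [ 0.085 -0.    -0.996] x axis [-0.996 -0.001 -0.085] F [-7.2 -0.2  1.6] op 0.242 t 29.25
slide lean back 0.3542 yaw 0.0248
back face pt in W mm [  0.72   0.77 -39.94]
back face pt in W mm [ 1.77 -0.64 36.04]
rel mm [-1.  -0.2 23.7] z axis [ 0.083 -0.    -0.997] x axis [-0.997 -0.001 -0.083] F [-9.8  0.4  1. ] op 0.239 t 29.675
slide lean back 0.3533 yaw 0.0248
back face pt in W mm [  0.62   0.75 -39.7 ]
back face pt in W mm [ 1.61 -0.59 36.29]
rel mm [-1.  -0.3 23.7] z axis [ 0.081 -0.    -0.997] x axis [-0.997 -0.001 -0.081] F [-10.7   0.4   3.2] op 0.243 t 30.1
slide lean back 0.3562 yaw 0.025
back face pt in W mm [  0.61   0.71 -39.93]
back face pt in W mm [ 1.82 -0.54 36.05]
```

```bash
python3 -m inch '{"rows": [[0.0008,0,0,0,0,0,0],[0.0015,0,0,0,0,0,0],[0.0015,0,0,0,0,0,0],[0.0015,0,0,0,0,0,0]]}' >/dev/null; python3 goal.py -3 -.4 23.4 | head -1;  python3 auto.py | tail -3; python3 -m inch '{"rows": [[0,0,0,0,0,0,0],[0,0,0,0,0,0,0],[0,0,0,0,0,0,0],[0,0,0,0,0,0,0],[0,0,0,0,0,0,0],[0,0,0,0,0,0,0]]}' >/dev/null; python3 goal.py -3 -.4 23.4 | head -1; python3 auto.py | tail -3; python3 - <<'E'
from h import *
for c in('top','scene'):
    snap(c,c+'11')
    for t in('flask','jar','cylinder','pencil') if c=='top' else ('window',): print(t,[(round(d['conf'],2),np.round(d['position'],3)) for d in ctrl.mark_of(c,t)[:1]])
E
```

```text
rel mm [-1.1 -0.3 23.7] z axis [ 0.085 -0.    -0.996] x axis [-0.996 -0.001 -0.085] F [-6.4 -0.6  0.5] op 0.239 t 30.65
slide lean back 0.3533 yaw 0.0248
back face pt in W mm [  0.68   0.67 -39.8 ]
back face pt in W mm [ 1.67 -0.55 36.18]
rel mm [-1.1 -0.3 23.7] z axis [ 0.085 -0.    -0.996] x axis [-0.996 -0.001 -0.085] F [-7.2  0.   2.2] op 0.243 t 31.45
slide lean back 0.3542 yaw 0.0248
back face pt in W mm [  0.77   0.66 -40.02]
back face pt in W mm [ 1.83 -0.56 35.97]
flask [(0.91, array([ 0.724, -0.158, -0.002]))]
jar [(0.92, array([ 0.671, -0.244, -0.003]))]
cylinder [(0.63, array([ 0.756, -0.22 ,  0.001]))]
pencil [(0.5, array([ 0.408, -0.059,  0.001]))]
window [(0.7, array([ 0.558, -0.02 ,  0.1  ]))]
```

```bash
python3 -c "
from plant import ctrl
print(ctrl.sign_off())"
```

```text
the job is handed in; nothing more can be done
None
```

The job is handed in: the cap is right back, the round tubes were not touched, and the slide is gripped flush over the window with a steady push of about 6–7 N. Flushness was judged from force and camera readings, and the seal itself cannot be seen under the slide. The flask, jar, cylinder and pencil are where they were.

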